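# Set the tube slant table to 15 degrees on its gauge stack

### The job

Set the tube slant table to 15 degrees on the taller gauge stack: tip the plate up (a press on its thumb lever does it), bring the tall stack onto the base under the raised roller, near the middle, square and fully home against the stop rib, then press the plate's free end down until its roller rests on the stack. Leave the other things on the bench where they stand.

Things in the scene. Friction and masses are not known exactly. Their poses are not given: they have to be found in the camera images.
- table_base: dark steel base slab of the slant table, 250 x 100 x 10 mm, fixed to the bench; origin: centre of its underside; x runs along it from the hinge towards the plate's free end, y across, z up. A thin angle quadrant stands at its y = +47 mm edge, x = -20 to +6 mm, up to 62 mm high.
- table_top (a joint): tilt of the aluminium plate, rad: 0 level, grows as the free end rises, stop at 0.42, starts at 0 to 0.1. The hinge is stiff (friction 0.4 N m, the plate's weight gives 0.25 N m): the plate stays where it is left and must be pressed down too. 15 degrees (0.262 rad) lifts the roller 31 mm; it clears the tall stack above 0.27 rad, by 10 mm at 0.35 rad.
- hinge (a point): middle of the hinge axis, which runs along the base's y, 90 mm behind the base's centre and 18 mm above the bench. With the plate level, the plate (140 x 86 x 8 mm) reaches from 8 mm behind to 132 mm in front of it, its upper face 12 mm above it; tube ribs 7 mm high cover the plate to 91 mm, the last 41 mm are bare. The tube rest at the hinge end is 12 mm high.
- thumb_pad (a point): middle of the upper face of the black thumb pad (30 x 44 mm) on the lever behind the hinge, part of the plate: 49 mm behind and 36 mm above the hinge axis when the plate is level. Pressing it down 19 mm from there (about 10 to 15 N) tips the free end up by 0.37 rad, and the pad then lies 8 to 9 mm farther back.
- plate_end (a point): point of the plate's bare upper face straight above the roller; press here to lower the plate (2 N moves it; then it stands firm on the stack)
- roller: steel roller under the plate's free end, 16 mm in diameter, 80 mm long, along the base's y, 120 mm from the hinge axis; origin: the middle of its axis. It can turn. With the plate level it touches the base.
- porch (a point): point on the base's upper face (10 mm above the bench), 95 mm in front of the base's centre: middle of the open porch in front of the plate, x = 42 to 125 mm of the base, where a stack can be set down before it is pushed in
- stop_rib (a point): middle of the upper edge of the stop rib's face towards the free end, 5 mm in front of the base's centre. The rib is steel, 6 mm thick, 80 mm long along the base's y, 6 mm high, fixed on the base under the plate.
- seat (a point): point on the base's upper face, 26 mm in front of the base's centre: centre of the underside of the tall stack when it is home, its 42 mm side along the base's x, its end face against the stop rib; its outer end then is at x = 47 mm of the base and stands out from under the plate by 4 mm or more
- tall_stack: the taller stack of bare steel gauge blocks wrung together, one rigid piece, 42 x 26 x 31 mm (x, y, z), 0.26 kg, loose on the bench; origin: centre of its underside, x along its 42 mm side. It gives 15 degrees.
- short_stack: the shorter stack of the same blocks, 42 x 26 x 21 mm, loose on the bench, origin: centre of its underside. It would give 10 degrees; it stays where it is. The two stacks may stand in either place.
- stain_red: red dropper bottle, diameter 36 mm, 103 mm tall, loose behind the table; origin: centre of its underside. A bystander.
- sample_cup_2: white specimen cup with lid, diameter 58 mm, 62 mm tall, loose on the robot's side of the table; origin: centre of its underside. A bystander.

How it is judged:
By the outcome, as a careful person would: the job done as asked, in the order asked, and still so for the second after the job is handed in, with the robot touching nothing.
It also fails if it takes over 54 s, if anything falls off the work surface, if the arm or the gripper's body presses on something with over 40 N, if the wrist force passes 120 N, or if a joint passes its speed limit or range.

### The arm

A 6-joint arm with a two-finger parallel gripper is mounted at the origin on the work surface; the furniture and walls round the work are solid. World frame = base frame: x ahead of the robot, y to its left, z up, the work surface at z = 0. Lengths are in mm, angles in rad, forces in N, time in s.
With the tool pointing down it reaches from about 350 to 875 mm from the base axis. Payload 4.2 kg.
Tool frame: the origin (TCP) lies midway between the tips of the shut fingers; the grasp point (between the pads) lies 19 mm behind it (arm.tcp_to_grasp is the distance from the TCP to the grasp point, in mm); z points along the fingers, y is the line along which they close (so a half turn about z gives the same grasp; the last joint's range is limited). The gripper opens to 85 mm and grips with 20 to 120 N. Pads are 22 mm wide; open, the fingers measure 114 mm over their backs; the gripper's body (76 mm by 85 mm) begins 54 mm behind the grasp point. The pads swing forward as they close: fully open they stand 13 mm farther back than shut.
Start: joints at [1.548, 0.385, 0.008, 0, -1.194, -0.259], TCP at [173.771, 600.336, 206.412] pointing down, gripper open.
Joint ranges: [-3.14, 3.14], [-1.21, 2.06], [-1.07, 1.41], [-3.16, 2.05], [-2.99, -0.16], [-3.1, 3.1]. Speed limits (rad/s): [2.79, 2.79, 3.14, 3.14, 3.14, 3.14].

### API

Orientations are given as a unit quaternion [x, y, z, w].
In Python, from bench import arm gives the robot as it stands.
- The arm moves only by the tool arm_command, never from a script. Its argument "rows" is a list of rows, each a list of 2 entries, a list of its own where there are three numbers: the shift along the tool's x, y, z as a fraction of full scale, then the turn, a rotation vector about the tool's x, y, z as a fraction of full scale. In form: [[[x, y, z], [wx, wy, wz]], ...]. A call has 1 to 5 rows; each row is the pose to reach, as a shift and turn from the pose commanded when the call began, along the tool's axes at that moment, turning the shorter way round; what a row does not reach only later rows make up. Full scale, the value 1, is 0.25 m for a shift and 180 degrees for a turn. A row lasts 1/10 s, in which the tool goes at most 50 mm and 8.59 degrees, less where a joint would pass 70% of its speed; a pose out of reach is approached as far as the arm can. A call with a number of a shift or a turn outside -1 to 1 is refused whole. A call with a gripper value outside its range is refused whole. "grip" is the opening, from 0 (shut) to 1 (fully open), set as the call begins (left out, the last holds). The fingers move at their own pace and stop on an object; the grip force is fixed at half the most. Time passes only in rows, so rows that repeat a pose let the fingers close. It gives the time, the measured TCP pose, the force, the opening and the grip force at its end, in the units of the state.
- arm.read_state(): the state, without advancing time (a new reading comes with each control period).
- arm.get_image(name): name is "scene" or "side" or "wrist"; returns (picture, depth): 420x560x3 uint8, blue, green, red; 420x560 float32, mm along the optical axis (not along the pixel's ray), 0 where there is no reading.
- arm.camera_info(name): a dict with "fx", "fy", "cx", "cy" (pixels), "k1" (the pictures are not rectified: a ray, as slopes to the right and down, at radius r is drawn at 1 + k1 r^2 times it, then the intrinsics apply), "extrinsics" (4x4, takes a point from camera to world coordinates). Camera axes: x right, y down, z forward; pixel columns grow to the right and rows downward; lengths in mm; the calibration is good to about 2 mm. A picture is of the moment at which its call begins: read the wrist's pose just before it. camera_info takes no time and is no camera call; for the wrist camera it gives the pose at the moment of the call.
- arm.job_done(): hands the job in; it is judged then, once.
Trained networks look in the newest picture that a camera, given by its name, has taken for a name from the list of things; names that differ only in an ending like _2 or _b are one class to them, and where a whole thing is asked for, a point or a joint stands for the part that bears it (a point fixed in the world has none). Each returns a list of dicts, best first, with "score" (0 to 1); they miss things now and then, are a little off and sometimes report something else, mostly with a low value. They report only what shows in the picture. A call takes as long as a camera call.
- arm.spot_in(camera, query): "position" ([column, row] in pixels, amid what is visible of it).
The state is a dict: "clock": time; "joints": joint angles; "joint_vel": joint speeds; "joint_efforts": joint torques, N m; "position": TCP position; "ee_rot": TCP orientation; "contact_force": force on the tool from outside, world axes, zero at the start; "wrist_torque": the same for the moment, N m; "gripper_width": finger opening in mm; "grasp_force": force on a finger pad.
Only numpy, scipy, OpenCV 4.12 (cv2) and the standard library are available. Lean on these libraries where they do the work, as an engineer would, in place of code of your own. Each camera call takes 0.05 s, during which the arm holds its last target. There are 200 camera calls.

## Working session

There is one attempt and no reset: what is moved stays moved. The work goes in short steps, Python scripts to look and compute and a tool call to move; the robot and the scene stay as the last step left them, time stands still between calls to the robot, and variables do not carry over. Pictures are saved under pics/ and viewed, at most 10 in all, crops included, and the job is handed in when it is done.

Besides the shell and the picture viewer there is one more tool, called as name([rows], argument=value, ...), one row to a line, values as JSON. arm_command: Moves the arm, as the interface text tells. Shift numbers are shares of 0.25 m and turn numbers shares of 180 degrees, none past 1 either way. Its arguments: {"type":"object","properties":{"rows":{"type":"array","items":{"type":"array"}},"grip":{"type":"number"}},"required":["rows"]}

```bash
mkdir -p pics; ls; cat > h.py <<'E'
import numpy as np, cv2
from bench import arm
from scipy.spatial.transform import Rotation as R
def K(n):
    c=arm.camera_info(n); return c
def world(n,depth,u,v,c=None):
    c=c or arm.camera_info(n)
    A=np.array([[c['fx'],0,c['cx']],[0,c['fy'],c['cy']],[0,0,1.]])
    p=cv2.undistortPoints(np.array([[[u,v]]],float),A,np.array([c['k1'],0,0,0.]))[0,0]
    ui,vi=int(round(u)),int(round(v))
    w=depth[max(vi-1,0):vi+2,max(ui-1,0):ui+2]; w=w[w>0]
    d=np.median(w) if len(w) else 0
    T=np.array(c['extrinsics']); return (T@np.array([p[0]*d,p[1]*d,d,1]))[:3]
def cloud(n,depth,c=None):
    c=c or arm.camera_info(n)
    A=np.array([[c['fx'],0,c['cx']],[0,c['fy'],c['cy']],[0,0,1.]])
    h,w=depth.shape; uu,vv=np.meshgrid(np.arange(w),np.arange(h))
    p=cv2.undistortPoints(np.stack([uu,vv],-1).reshape(-1,1,2).astype(float),A,np.array([c['k1'],0,0,0.])).reshape(h,w,2)
    P=np.concatenate([p*depth[...,None],depth[...,None],np.ones((h,w,1))],-1)
    T=np.array(c['extrinsics']); return (P@T.T)[...,:3]
def show():
    s=arm.read_state(); print({k:np.round(s[k],3).tolist() for k in('clock','joints','position','ee_rot','contact_force','gripper_width','grasp_force')})
E
python3 - <<'E'
from h import *
show()
for n in('scene','side'):
    im,d=arm.get_image(n); cv2.imwrite(f'pics/{n}0.png',im); np.save(f'{n}0.npy',d)
    for q in('table_base','thumb_pad','plate_end','porch','tall_stack','short_stack','stain_red','sample_cup_2','roller'):
        r=arm.spot_in(n,q)
        print(n,q,[(round(x['score'],2),np.round(x['position']).tolist(),np.round(world(n,d,*x['position'])).tolist()) for x in r[:3]])
E
```

```text
pics
{'clock': 0.0, 'joints': [1.548, 0.386, 0.007, -0.001, -1.194, -0.259], 'position': [173.583, 599.725, 205.304], 'ee_rot': [0.99, -0.141, -0.0, 0.001], 'contact_force': [0.673, 0.313, 0.092], 'gripper_width': 85.234, 'grasp_force': 0.0}
scene table_base [(0.85, [283.0, 239.0], [570.0, 89.0, 35.0]), (0.55, [290.0, 242.0], [573.0, 68.0, 38.0])]
scene thumb_pad [(0.62, [292.0, 236.0], [593.0, 81.0, 36.0])]
scene plate_end [(0.9, [291.0, 242.0], [574.0, 66.0, 37.0])]
scene porch [(0.63, [282.0, 237.0], [572.0, 95.0, 37.0]), (0.56, [294.0, 240.0], [588.0, 70.0, 32.0])]
scene tall_stack []
scene short_stack [(0.7, [214.0, 201.0], [556.0, 360.0, 18.0])]
scene stain_red [(0.65, [362.0, 210.0], [791.0, 22.0, 50.0])]
scene sample_cup_2 [(0.74, [295.0, 288.0], [456.0, -68.0, 61.0])]
scene roller []
side table_base [(0.84, [287.0, 232.0], [582.0, 153.0, 34.0])]
side thumb_pad [(0.65, [295.0, 214.0], [585.0, 89.0, 32.0])]
side plate_end [(0.58, [293.0, 214.0], [589.0, 91.0, 34.0])]
side porch []
side tall_stack [(0.95, [325.0, 329.0], [445.0, 366.0, 33.0])]
side short_stack []
side stain_red [(0.68, [214.0, 179.0], [799.0, 52.0, 55.0])]
side sample_cup_2 [(0.86, [360.0, 178.0], [468.0, -46.0, 63.0])]
side roller [(0.56, [278.0, 239.0], [600.0, 165.0, 19.0])]
```

View pics/scene0.png

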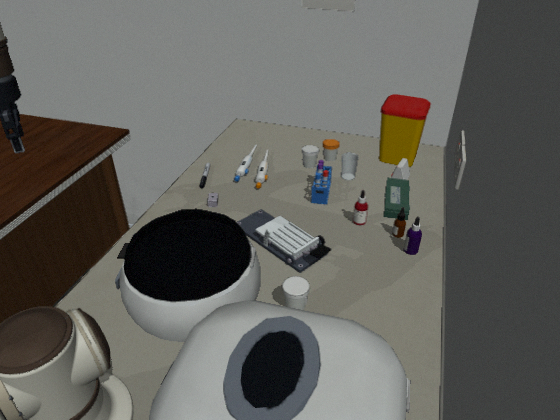

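View pics/side0.png

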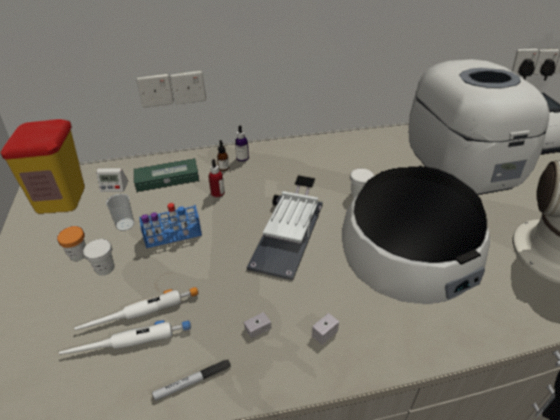

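```bash
python3 - <<'E'
from h import *
for n in('scene','side'):
    d=np.load(f'{n}0.npy'); P=cloud(n,d); ok=d>0
    x,y,z=P[...,0],P[...,1],P[...,2]
    def box(m,name):
        pts=P[m&ok]
        if len(pts)<15: print(n,name,len(pts));return
        r=cv2.minAreaRect(pts[:,:2].astype(np.float32)); print(n,name,len(pts),np.round(r[0]),np.round(r[1]),round(r[2],1),'z',np.round(np.percentile(pts[:,2],[5,50,95])))
    box((abs(x-560)<45)&(abs(y-360)<45)&(z>13)&(z<50),'stackA')
    box((abs(x-445)<45)&(abs(y-366)<45)&(z>13)&(z<50),'stackB')
    box((abs(x-580)<130)&(abs(y-100)<200)&(z>6)&(z<14),'base')
    box((abs(x-580)<80)&(abs(y-90)<180)&(z>24),'top')
    m=(abs(x-580)<80)&(y<10)&(y>-60)&(z>40); box(m,'pad')
E
```

```text
scene stackA 97 [563. 379.] [43. 26.] 51.5 z [15. 21. 23.]
scene stackB 0
scene base 1009 [583.  74.] [374. 159.] 74.6 z [ 7. 10. 12.]
scene top 1633 [595.  70.] [112. 200.] 2.3 z [28. 34. 53.]
scene pad 169 [592. -11.] [45. 38.] 3.6 z [48. 52. 55.]
side stackA 332 [565. 382.] [42. 28.] 47.1 z [15. 22. 24.]
side stackB 452 [447. 356.] [43. 28.] 60.7 z [16. 32. 34.]
side base 1796 [584.  97.] [334. 155.] 77.2 z [ 8. 11. 13.]
side top 2116 [595.  74.] [115. 200.] 1.6 z [29. 34. 52.]
side pad 201 [593.  -8.] [44. 36.] 2.1 z [43. 52. 55.]
```

The scene picture shows the table at (283,240), the short stack at (213,199), the cup at (295,290) and the red bottle at (361,210). The side picture shows the pad at (305,181), the porch at (270,262), and the short stack at (257,324). The tall stack is at (326,328), close to a big white pot at (418,235). Next I measure the base axis and the pot.

```bash
python3 - <<'E'
from h import *
for n in('scene','side'):
    d=np.load(f'{n}0.npy'); P=cloud(n,d); ok=d>0; im=cv2.imread(f'pics/{n}0.png').astype(int).sum(2)
    x,y,z=P[...,0],P[...,1],P[...,2]
    m=ok&(abs(x-590)<75)&(y>20)&(y<275)&(z>5)&(z<15)
    m=cv2.morphologyEx(m.astype(np.uint8),cv2.MORPH_OPEN,np.ones((3,3)))>0
    p=P[m]; r=cv2.minAreaRect(p[:,:2].astype(np.float32)); print(n,'base',np.round(r[0],1),np.round(r[1]),round(r[2],1),np.round(cv2.boxPoints(r)).tolist())
    for a,b in((60,75),(75,90),(90,105)):
        pass
    m=ok&(abs(x-590)<60)&(y>30)&(y<185)&(z>24)&(z<42)
    p=P[m]; r=cv2.minAreaRect(p[:,:2].astype(np.float32)); print(n,'plate',np.round(r[0],1),np.round(r[1]),round(r[2],1),np.round(cv2.boxPoints(r)).tolist())
    # bare plate part height vs y
    for a in range(130,185,8):
        q=ok&(abs(x-590)<35)&(y>a)&(y<a+8); print(a,np.round(np.median(z[q]),1) if q.any() else None,end=' ')
    print()
    m=ok&(z>60)&(z<400)&(x>150)&(x<850)&(y>-300)&(y<500)
    for c in range(4): pass
    H=np.zeros((16,14))
    np.maximum.at(H,(((y[m]+300)//50).astype(int),((x[m]-150)//50).astype(int)),z[m])
    print(np.round(H).astype(int))
E
```

```text
scene base [587.3 137.1] [234. 101.] 89.8 [[536.0, 20.0], [637.0, 20.0], [638.0, 254.0], [537.0, 254.0]]
scene plate [593.9  99.4] [107. 140.] 1.2 [[539.0, 168.0], [542.0, 28.0], [649.0, 30.0], [646.0, 171.0]]
130 34.0 138 33.9 146 34.7 154 34.7 162 34.8 170 10.7 178 10.3 
[[263 264 264 256 237   0   0   0   0   0 399 400 400   0]
 [263 263 262 251   0   0   0   0   0   0   0   0 400 400]
 [257 258 254   0   0   0   0   0   0   0   0   0   0 147]
 [239 242   0   0   0   0   0   0   0   0   0   0 104 106]
 [  0   0   0   0   0  64  66   0   0   0   0   0   0  90]
 [  0 114 154 157 153 119  65   0   0   0   0   0   0   0]
 [100 166 175 179 175 162  89   0   0   0   0   0  97 103]
 [140 175 182 183 182 172 109   0   0   0   0   0   0   0]
 [145 175 182 184 182 172   0  64   0   0   0   0   0   0]
 [117 170 180 181 180 168   0   0   0   0   0   0  81  82]
 [  0 149 168 169 166   0   0   0   0   0   0   0   0  83]
 [  0   0   0   0   0   0   0   0   0   0   0   0   0   0]
 [  0   0   0   0   0   0   0   0   0   0   0   0   0   0]
 [  0   0   0   0   0   0   0   0   0   0   0   0   0   0]

[... 635 characters left out ...]
0   0   0   0  65  65   0   0   0   0   0   0  90]
 [  0   0   0   0   0   0  65   0   0   0   0   0   0   0]
 [  0 164 176 179 175 162   0   0   0   0   0   0  89 103]
 [  0 173 183 183 183 172 112   0   0   0   0   0  64  64]
 [141 175 182 184 182 173 125  64   0   0   0   0   0   0]
 [118 172 181 182 181 170 111   0   0   0   0   0  81  82]
 [ 72 151 171 173 169 149   0   0   0   0   0   0  80  81]
 [  0  65  98 112  97   0   0   0   0   0   0   0   0   0]
 [  0   0   0   0   0   0   0   0   0   0   0   0   0   0]
 [  0   0   0   0   0   0   0   0   0   0   0   0   0   0]
 [  0   0   0   0   0   0   0   0   0   0   0   0   0   0]
 [  0   0   0   0   0   0   0   0   0   0   0   0   0   0]]
```

arm_command([
  [[0.91,0.264,-0.18],[0,0,-0.09]],
  [[0.91,0.264,-0.18],[0,0,-0.09]],
  [[0.91,0.264,-0.18],[0,0,-0.09]],
  [[0.91,0.264,-0.18],[0,0,-0.09]],
  [[0.91,0.264,-0.18],[0,0,-0.09]],
], grip=1)

```text
clock: 1.5
position: [375.8, 472.2, 252.3]
ee_rot: [1.0, 0.0, 0.0, -0.0]
contact_force: [1.0, -0.0, 1.1]
gripper_width: 85.2
grasp_force: 0.0
```

arm_command([
  [[0.28,0.46,0],[0,0,0]],
  [[0.28,0.46,0],[0,0,0]],
  [[0.28,0.46,0],[0,0,0]],
  [[0.28,0.46,0],[0,0,0]],
  [[0.28,0.46,0],[0,0,0]],
], grip=0)

```text
clock: 2.0
position: [444.5, 358.1, 251.7]
ee_rot: [1.0, -0.0, 0.0, -0.0]
contact_force: [-0.5, 1.3, -0.0]
gripper_width: 12.4
grasp_force: 0.0
```

```bash
python3 - <<'E'
from h import *
show()
c=arm.camera_info('wrist'); im,d=arm.get_image('wrist'); cv2.imwrite('pics/w1.png',im); np.save('w1.npy',d)
print(np.round(np.array(c['extrinsics']),2).tolist(),(d>0).mean())
P=cloud('wrist',d,c); ok=d>0; x,y,z=P[...,0],P[...,1],P[...,2]
for nm,cx,cy in(('tall',447,356),('short',563,380)):
    for lo,hi in((10,50),(18,24),(27,36)):
        p=P[ok&(abs(x-cx)<40)&(abs(y-cy)<40)&(z>lo)&(z<hi)]
        if len(p)>30:
            r=cv2.minAreaRect(p[:,:2].astype(np.float32)); print(nm,lo,len(p),np.round(r[0],1),np.round(r[1],1),round(r[2],1),np.round(np.median(p[:,2]),1))
E
```

```text
{'clock': 2.0, 'joints': [0.962, 0.263, -0.054, -0.0, -1.253, 0.608], 'position': [444.509, 358.144, 251.672], 'ee_rot': [1.0, -0.0, 0.0, -0.0], 'contact_force': [-0.478, 1.346, -0.045], 'gripper_width': 12.401, 'grasp_force': 0.0}
[[-0.0, -0.95, -0.32, 527.66], [-1.0, 0.0, 0.0, 357.3], [-0.0, 0.32, -0.95, 418.98], [0.0, 0.0, 0.0, 1.0]] 0.9959906462585034
tall 10 1070 [446.4 352.9] [42.  26.4] 60.9 30.6
tall 18 38 [457.5 353.3] [20.6 47.9] 1.7 21.4
tall 27 969 [446.4 352.9] [42.  26.4] 60.9 30.7
short 10 1146 [565. 379.] [42.3 26.8] 49.6 20.8
short 18 1134 [564.9 378.9] [42.3 26.8] 50.3 20.8
```

View pics/w1.png

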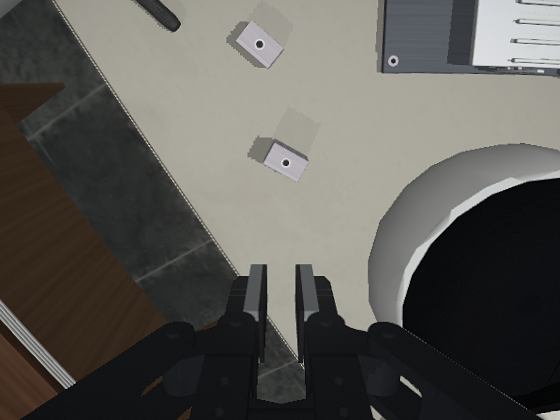

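The wrist picture shows the tall stack at (286,162), the short one at (258,45), the porch corner at (390,65) and the pot at right. The sizes and heights match what was given. Now I move to the pad.

arm_command([
  [[0.61,0.5,0],[0,0,0]],
  [[0.61,0.5,0],[0,0,0]],
  [[0.61,0.5,0],[0,0,0]],
  [[0.61,0.5,0],[0,0,0]],
  [[0.61,0.7,0],[0,0,0]],
], grip=0)

```text
clock: 2.55
position: [599.7, 185.3, 248.5]
ee_rot: [1.0, 0.002, -0.001, 0.001]
contact_force: [-0.9, -0.1, -1.1]
gripper_width: 0.2
grasp_force: 0.0
```

arm_command([
  [[0,0.75,0.2],[0,0,0]],
  [[0,0.75,0.2],[0,0,0]],
  [[0,0.75,0.2],[0,0,0]],
  [[0,0.75,0.2],[0,0,0]],
  [[0,0.75,0.2],[0,0,0]],
])

```text
clock: 3.05
position: [595.5, -6.5, 199.3]
ee_rot: [1.0, -0.001, -0.002, 0.0]
contact_force: [-0.6, -0.5, -1.5]
gripper_width: -0.3
grasp_force: 0.0
```

```bash
python3 - <<'E'
from h import *
show()
c=arm.camera_info('wrist'); im,d=arm.get_image('wrist'); cv2.imwrite('pics/w2.png',im); np.save('w2.npy',d); np.save('w2c.npy',c,allow_pickle=True)
P=cloud('wrist',d,c); ok=d>0; x,y,z=P[...,0],P[...,1],P[...,2]
for nm,m in (('pad',(abs(x-593)<45)&(y>-60)&(y<18)&(z>46)&(z<60)),('plate',(abs(x-590)<60)&(y>60)&(y<190)&(z>24)&(z<44)),('bare',(abs(x-590)<60)&(y>135)&(y<190)&(z>28)&(z<44)),('base',(abs(x-590)<70)&(y>165)&(y<280)&(z>6)&(z<14))):
    p=P[ok&m]
    if len(p)>30:
        r=cv2.minAreaRect(p[:,:2].astype(np.float32)); print(nm,len(p),np.round(r[0],1),np.round(r[1],1),round(r[2],1),np.round(np.percentile(p[:,2],[5,50,95]),1),np.round(cv2.boxPoints(r)).tolist())
E
```

```text
{'clock': 3.05, 'joints': [0.261, 0.342, -0.075, -0.0, -1.158, 1.308], 'position': [595.519, -6.541, 199.261], 'ee_rot': [1.0, -0.001, -0.002, 0.0], 'contact_force': [-0.589, -0.478, -1.536], 'gripper_width': -0.337, 'grasp_force': 0.0}
pad 1645 [592.8 -14.8] [44.4 29.8] 1.1 [48.9 51.9 54.2] [[570.0, -0.0], [571.0, -30.0], [615.0, -29.0], [615.0, 1.0]]
plate 10149 [587.8 113.9] [ 92.2 108.3] 0.4 [30.6 33.4 38.7] [[541.0, 168.0], [542.0, 59.0], [634.0, 60.0], [633.0, 168.0]]
bare 2964 [590.  151.3] [85.9 33.2] 0.7 [32.8 34.2 35.6] [[547.0, 167.0], [547.0, 134.0], [633.0, 135.0], [633.0, 168.0]]
base 6316 [589.  208.5] [101.7  87. ] 0.1 [ 8.5  9.8 11. ] [[538.0, 252.0], [538.0, 165.0], [640.0, 165.0], [640.0, 252.0]]
```

View pics/w2.png

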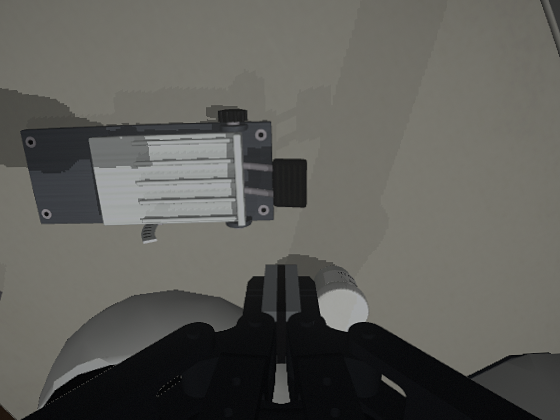

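The pad is at (290,183), centre (593,−15,52). The hinge is at y≈36, and the base centre is about (590,126) with its axis along +y (−1°). Going down onto the pad.

arm_command([
  [[-0.01,0.05,0.55],[0,0,0]],
  [[-0.01,0.05,0.55],[0,0,0]],
  [[-0.01,0.05,0.55],[0,0,0]],
  [[-0.01,0.05,0.55],[0,0,0]],
  [[-0.01,0.05,0.55],[0,0,0]],
])

```text
clock: 3.6
position: [595.7, -14.6, 64.7]
ee_rot: [1.0, 0.002, 0.0, 0.0]
contact_force: [1.3, -0.4, 0.7]
gripper_width: 0.1
grasp_force: 0.0
```

arm_command([
  [[0,0,0.02],[0,0,0]],
  [[0,0,0.04],[0,0,0]],
  [[0,0,0.06],[0,0,0]],
  [[0,0,0.08],[0,0,0]],
  [[0,0,0.08],[0,0,0]],
])

```text
clock: 4.1
position: [593.9, -16.2, 43.3]
ee_rot: [1.0, 0.0, -0.001, 0.0]
contact_force: [-1.0, -1.2, 0.1]
gripper_width: 0.1
grasp_force: 0.0
```

```bash
cat > tilt.py <<'E'
from h import *
def tilt():
    for n in('side','scene'):
        im,d=arm.get_image(n); P=cloud(n,d); ok=d>0; x,y,z=P[...,0],P[...,1],P[...,2]
        m=ok&(abs(x-590)<38)&(y>90)&(y<185)&(z>24)&(z<110)
        m=cv2.erode(m.astype(np.uint8),np.ones((3,3)))>0
        p=P[m]
        b=p[p[:,1]>118]
        if len(b)<20: print(n,'few',len(b)); continue
        k=np.polyfit(b[:,1],b[:,2],1); print(n,len(b),'end y',np.percentile(b[:,1],98).round(),'z',np.percentile(b[:,2],[50,98]).round(1),'slope',np.arctan(k[0]).round(3),'z at y150',np.polyval(k,150).round(1))
E
python3 - <<'E'
from tilt import *
show(); tilt()
E
```

```text
{'clock': 4.1, 'joints': [0.245, 0.495, -0.27, -0.0, -0.808, 1.327], 'position': [593.893, -16.239, 43.344], 'ee_rot': [1.0, 0.0, -0.001, 0.0], 'contact_force': [-0.993, -1.235, 0.085], 'gripper_width': 0.06, 'grasp_force': 0.0}
side 564 end y 171.0 z [34.6 39.7] slope 0.003 z at y150 34.7
scene 244 end y 162.0 z [34.3 38.8] slope 0.004 z at y150 34.5
```

```bash
python3 - <<'E'
from h import *
im,d=arm.get_image('side'); np.save('s3.npy',d)
im2,d2=arm.get_image('wrist')
a=cv2.resize(im[150:300,220:400],None,fx=2.2,fy=2.2,interpolation=cv2.INTER_CUBIC)
b=cv2.resize(im2,(440,330)); cv2.imwrite('pics/s3.png',np.hstack([a[:330],b[:,:400]]))
E
```

```text
(no output)
```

View pics/s3.png

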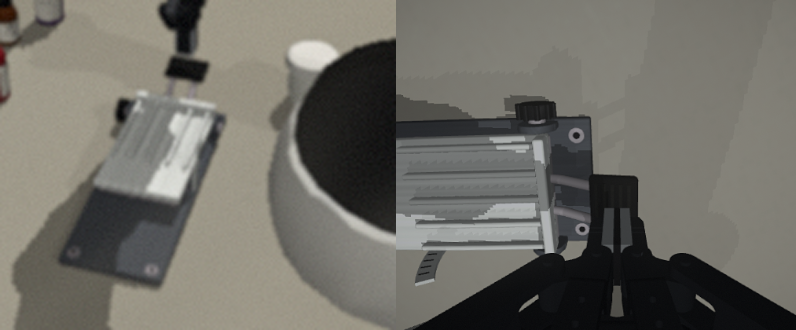

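```bash
python3 - <<'E'
from h import *
show()
c=arm.camera_info('wrist'); im,d=arm.get_image('wrist'); P=cloud('wrist',d,c)
for v in range(215,330,8): print(v,[np.round(P[v,u]).astype(int).tolist() for u in (255,270,281,292,305)])
E
```

```text
{'clock': 4.3, 'joints': [0.245, 0.494, -0.269, 0.0, -0.808, 1.327], 'position': [594.616, -16.188, 44.111], 'ee_rot': [1.0, 0.0, 0.0, 0.0], 'contact_force': [-0.336, 0.099, 0.385], 'gripper_width': 0.102, 'grasp_force': 0.0}
215 [[600, -1, -1], [601, -10, 0], [601, -17, 0], [600, -24, -1], [601, -32, -1]]
223 [[614, -5, 47], [615, -12, 49], [614, -17, 48], [614, -22, 48], [596, -32, 0]]
231 [[611, -5, 49], [612, -12, 52], [612, -17, 52], [612, -22, 53], [612, -28, 52]]
239 [[608, -5, 51], [607, -12, 51], [608, -17, 53], [608, -22, 53], [609, -28, 54]]
247 [[603, -5, 50], [603, -12, 51], [604, -17, 52], [604, -22, 53], [604, -28, 54]]
255 [[599, -4, 50], [599, -12, 52], [600, -17, 53], [600, -22, 54], [601, -28, 54]]
263 [[595, -4, 51], [595, -12, 51], [595, -17, 52], [596, -22, 54], [596, -28, 54]]
271 [[590, -4, 51], [605, -12, 78], [605, -17, 78], [606, -21, 79], [592, -28, 53]]
279 [[602, -6, 78], [606, -13, 86], [606, -17, 85], [605, -21, 85], [601, -27, 78]]
287 [[602, -7, 85], [605, -13, 91], [605, -17, 91], [605, -21, 89], [601, -26, 83]]
295 [[601, -7, 90], [604, -13, 95], [605, -17, 96], [606, -21, 97], [601, -26, 90]]
303 [[602, -8, 96], [606, -13, 102], [605, -17, 100], [606, -21, 102], [601, -26, 95]]
311 [[601, -8, 100], [605, -13, 106], [606, -17, 107], [605, -21, 105], [602, -25, 101]]
319 [[608, -9, 114], [606, -13, 112], [602, -17, 107], [606, -20, 112], [608, -24, 114]]
327 [[606, -9, 116], [607, -14, 117], [599, -17, 107], [606, -20, 116], [607, -24, 117]]
```

```bash
python3 - <<'E'
from h import *
d=np.load('s3.npy'); P=cloud('side',d)
for u in (301,304,307): print(u,[(v,np.round(P[v,u]).astype(int).tolist()) for v in range(158,188,2)])
d=np.load('scene0.npy')
im,d=arm.get_image('scene'); P=cloud('scene',d); x,y,z=P[...,0],P[...,1],P[...,2]
m=(d>0)&(abs(x-595)<25)&(abs(y+17)<35)&(z>20)
print(np.histogram(z[m],bins=range(20,200,6)))
E
```

```text
301 [(158, [586, 46, 154]), (160, [589, 36, 142]), (162, [594, 16, 122]), (164, [594, 17, 118]), (166, [598, 1, 101]), (168, [599, -2, 93]), (170, [599, 1, 90]), (172, [599, 0, 83]), (174, [600, -5, 74]), (176, [605, -23, 55]), (178, [603, -16, 55]), (180, [602, -12, 51]), (182, [599, -2, 53]), (184, [599, -2, 48]), (186, [597, 3, 45])]
304 [(158, [583, 33, 146]), (160, [583, 32, 140]), (162, [584, 28, 133]), (164, [586, 21, 122]), (166, [592, -3, 100]), (168, [591, 2, 98]), (170, [592, -2, 90]), (172, [592, -4, 82]), (174, [593, -5, 76]), (176, [618, -96, 2]), (178, [597, -22, 52]), (180, [594, -11, 54]), (182, [593, -7, 51]), (184, [591, 0, 51]), (186, [590, 2, 46])]
307 [(158, [584, 4, 127]), (160, [583, 6, 124]), (162, [582, 11, 122]), (164, [587, -9, 102]), (166, [587, -8, 98]), (168, [587, -10, 91]), (170, [586, -7, 87]), (172, [587, -9, 80]), (174, [587, -10, 74]), (176, [611, -99, 1]), (178, [590, -23, 52]), (180, [587, -12, 55]), (182, [586, -8, 52]), (184, [584, -1, 51]), (186, [584, -2, 45])]
(array([  0,   2,  11,   3,  19, 134,   3,   0,   4,  19,  31,  28,  25,
        20,  17,  33,  47,  71,  32,  58,  32,  37,  40,  45,  55,  70,
        40,  19,  12]), array([ 20,  26,  32,  38,  44,  50,  56,  62,  68,  74,  80,  86,  92,
        98, 104, 110, 116, 122, 128, 134, 140, 146, 152, 158, 164, 170,
       176, 182, 188, 194]))
```

The fingertips show about 29 mm higher than the reported TCP: side and wrist views both put the tip at z≈73, with the pad at 53 and no force. I trust that and approach slowly, watching force.

arm_command([
  [[0,0.012,0.06],[0,0,0]],
  [[0,0.012,0.07],[0,0,0]],
  [[0,0.012,0.08],[0,0,0]],
  [[0,0.012,0.09],[0,0,0]],
  [[0,0.012,0.09],[0,0,0]],
])

```text
clock: 4.9
position: [595.5, -21.0, 24.1]
ee_rot: [1.0, 0.001, 0.001, 0.001]
contact_force: [-1.0, -6.7, 9.6]
gripper_width: -0.1
grasp_force: 4.7
```

```bash
python3 - <<'E'
from tilt import *
print(arm.tcp_to_grasp); show(); tilt()
E
```

```text
18.700000000000003
{'clock': 4.9, 'joints': [0.238, 0.521, -0.286, 0.005, -0.763, 1.332], 'position': [595.52, -21.026, 24.071], 'ee_rot': [1.0, 0.001, 0.001, 0.001], 'contact_force': [-1.036, -6.661, 9.606], 'gripper_width': -0.097, 'grasp_force': 4.65}
side 538 end y 170.0 z [42.4 46.6] slope 0.02 z at y150 42.1
scene 261 end y 161.0 z [42.4 46.5] slope 0.075 z at y150 43.0
```

arm_command([
  [[0,0.006,0.01],[0,0,0]],
  [[0,0.01,0.02],[0,0,0]],
  [[0,0.015,0.03],[0,0,0]],
  [[0,0.02,0.04],[0,0,0]],
  [[0,0.02,0.04],[0,0,0]],
])

```text
clock: 5.5
position: [595.6, -25.3, 13.9]
ee_rot: [1.0, 0.001, 0.001, 0.001]
contact_force: [-1.2, -4.7, 8.9]
gripper_width: -0.2
grasp_force: 4.7
```

```bash
python3 - <<'E'
from tilt import *
show(); tilt()
E
```

```text
{'clock': 5.5, 'joints': [0.23, 0.534, -0.293, 0.003, -0.741, 1.34], 'position': [595.603, -25.312, 13.872], 'ee_rot': [1.0, 0.001, 0.001, 0.001], 'contact_force': [-1.221, -4.657, 8.888], 'gripper_width': -0.236, 'grasp_force': 4.719}
side 471 end y 165.0 z [60.3 66.9] slope 0.118 z at y150 60.3
scene 293 end y 155.0 z [60.  65.5] slope 0.261 z at y150 63.1
```

arm_command([
  [[0,0.003,0.008],[0,0,0]],
  [[0,0.006,0.016],[0,0,0]],
  [[0,0.006,0.02],[0,0,0]],
  [[0,0.006,0.02],[0,0,0]],
])

```text
clock: 6.0
position: [595.7, -26.8, 9.0]
ee_rot: [1.0, 0.001, 0.001, 0.001]
contact_force: [-1.1, -4.2, 9.6]
gripper_width: -0.4
grasp_force: 5.3
```

```bash
python3 - <<'E'
from tilt import *
show(); tilt()
E
```

```text
{'clock': 6.0, 'joints': [0.227, 0.541, -0.297, 0.003, -0.731, 1.343], 'position': [595.682, -26.84, 9.005], 'ee_rot': [1.0, 0.001, 0.001, 0.001], 'contact_force': [-1.118, -4.193, 9.553], 'gripper_width': -0.409, 'grasp_force': 5.251}
side 411 end y 161.0 z [69.5 76.9] slope 0.168 z at y150 69.8
scene 288 end y 152.0 z [68.1 75. ] slope 0.35 z at y150 73.8
```

Tilt ≈0.36 rad. I lift off and head for the tall stack.

arm_command([
  [[0,0,-0.2],[0,0,0]],
  [[0,0,-0.4],[0,0,0]],
  [[0,0,-0.6],[0,0,0]],
  [[0.1,-0.1,-0.8],[0,0,0]],
  [[0.1,-0.3,-0.85],[0,0,0]],
])

```text
clock: 6.6
position: [621.6, 39.7, 221.4]
ee_rot: [1.0, -0.002, 0.004, -0.0]
contact_force: [0.8, -0.9, 0.1]
gripper_width: 0.4
grasp_force: 0.0
```

arm_command([
  [[0,-0.9,0],[0,0,0.04]],
  [[0,-0.9,0],[0,0,0.08]],
  [[0,-0.9,0],[0,0,0.12]],
  [[0,-0.9,0],[0,0,0.16]],
  [[-0.1,-0.9,0],[0,0,0.2]],
], grip=1)

```text
clock: 7.1
position: [594.0, 269.8, 213.9]
ee_rot: [0.951, -0.31, -0.0, 0.0]
contact_force: [-0.6, 0.2, -1.3]
gripper_width: 72.6
grasp_force: 0.0
```

```bash
cat > go.py <<'E'
from h import *
def go(target,yaw,tip=(0,0,0)):
    "shift/turn fractions from measured pose to TCP target, tool pointing down with tool x at world yaw deg"
    s=arm.read_state(); r0=R.from_quat(s['ee_rot'])
    r1=R.from_euler('z',yaw,degrees=True)*R.from_euler('x',180,degrees=True)
    r1=R.from_rotvec(np.radians(tip))*r1
    print('shift',np.round(r0.inv().apply(np.array(target)-s['position'])/250,3),'turn',np.round((r0.inv()*r1).as_rotvec()/np.pi,3))
E
python3 - <<'E'
from go import *
from tilt import tilt
show(); go((446.4,352.9,150),-119.1); tilt()
E
```

```text
{'clock': 7.1, 'joints': [0.674, 0.428, 0.094, -0.0, -1.238, 0.266], 'position': [593.972, 269.768, 213.931], 'ee_rot': [0.951, -0.31, -0.0, 0.0], 'contact_force': [-0.577, 0.189, -1.31], 'gripper_width': 72.559, 'grasp_force': 0.0}
shift [-0.673  0.08   0.256] turn [ 0.    -0.     0.461]
side 415 end y 161.0 z [69.8 76.8] slope 0.172 z at y150 69.8
scene 282 end y 152.0 z [68.6 75.5] slope 0.344 z at y150 73.8
```

arm_command([
  [[-0.673,0.08,0],[0,0,0.046]],
  [[-0.673,0.08,0],[0,0,0.092]],
  [[-0.673,0.08,0],[0,0,0.138]],
  [[-0.673,0.08,0],[0,0,0.184]],
  [[-0.673,0.08,0],[0,0,0.23]],
])

```text
clock: 7.7
position: [443.2, 349.3, 216.4]
ee_rot: [0.78, -0.626, -0.0, -0.0]
contact_force: [-0.2, 0.4, 0.3]
gripper_width: 85.5
grasp_force: 0.0
```

arm_command([
  [[0,0,0.2],[0,0,0.046]],
  [[0,0,0.3],[0,0,0.092]],
  [[0,0,0.3],[0,0,0.138]],
  [[0,0,0.3],[0,0,0.184]],
  [[0,0,0.3],[0,0,0.23]],
])

```text
clock: 8.2
position: [445.8, 347.8, 140.5]
ee_rot: [-0.507, 0.862, -0.0, -0.0]
contact_force: [0.3, 0.2, 0.0]
gripper_width: 85.2
grasp_force: 0.0
```

```bash
python3 - <<'E'
from go import *
show(); go((446.4,352.9,60),-119.1)
c=arm.camera_info('wrist'); im,d=arm.get_image('wrist'); cv2.imwrite('pics/w4.png',im); P=cloud('wrist',d,c); ok=d>0
x,y,z=P[...,0],P[...,1],P[...,2]
p=P[ok&(abs(x-447)<35)&(abs(y-353)<35)&(z>27)&(z<36)]
r=cv2.minAreaRect(p[:,:2].astype(np.float32)); print(len(p),np.round(r[0],1),np.round(r[1],1),round(r[2],1))
# gripper points in tool frame
s=arm.read_state(); q=R.from_quat(s['ee_rot']).inv().apply(P.reshape(-1,3)-s['position']).reshape(P.shape)
m=ok&(abs(q[...,1])<70)&(abs(q[...,0])<60)&(q[...,2]<20)
for a in range(-120,20,10):
    k=q[m&(q[...,2]>=a)&(q[...,2]<a+10)]
    if len(k)>10: print(a,len(k),'x',np.percentile(k[:,0],[1,99]).round(),'y',np.percentile(k[:,1],[1,99]).round())
E
```

```text
{'clock': 8.2, 'joints': [0.949, 0.341, -0.235, 0.0, -0.995, -1.457], 'position': [445.79, 347.821, 140.513], 'ee_rot': [-0.507, 0.862, -0.0, -0.0], 'contact_force': [0.273, 0.192, 0.02], 'gripper_width': 85.159, 'grasp_force': 0.0}
shift [-0.019  0.008  0.322] turn [-0. -0.  0.]
1717 [445.9 351.9] [41.9 25.9] 60.8
-120 374 x [17. 19.] y [-35.  34.]
-110 9394 x [ 9. 19.] y [-68.  67.]
-100 9325 x [-5. 18.] y [-69.  69.]
-90 5623 x [-7. 15.] y [-69.  68.]
-80 1969 x [-3. 13.] y [-55.  54.]
-70 2387 x [-9. 12.] y [-56.  56.]
-60 1960 x [-10.  12.] y [-56.  56.]
-50 1411 x [-10.  13.] y [-55.  55.]
-40 141 x [-9. 11.] y [-44.  48.]
```

View pics/w4.png

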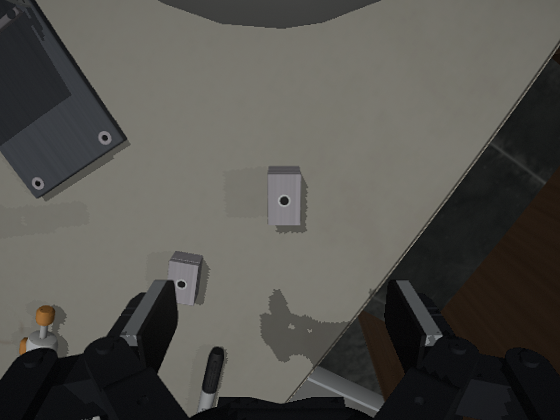

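Wrist view: the tall stack is at (284,200), square to the fingers, centre (446,352), and the short stack sits at (185,280). The whole gripper sits 25 mm behind the reported TCP, with the body shifted equally, so I aim at reported z≈−22.

arm_command([
  [[-0.017,0.006,0.2],[0,0,0]],
  [[-0.017,0.006,0.4],[0,0,0]],
  [[-0.017,0.006,0.5],[0,0,0]],
  [[-0.017,0.006,0.56],[0,0,0]],
  [[-0.017,0.006,0.56],[0,0,0]],
])

```text
clock: 8.75
position: [445.3, 351.1, -1.7]
ee_rot: [-0.51, 0.86, -0.001, -0.003]
contact_force: [-0.1, -0.1, 0.4]
gripper_width: 85.2
grasp_force: 0.0
```

arm_command([
  [[0,0,0.03],[0,0,0]],
  [[0,0,0.06],[0,0,0]],
  [[0,0,0.08],[0,0,0]],
  [[0,0,0.085],[0,0,0]],
  [[0,0,0.085],[0,0,0]],
])

```text
clock: 9.25
position: [446.3, 353.2, -20.5]
ee_rot: [-0.51, 0.86, 0.0, 0.0]
contact_force: [-0.8, -0.2, 0.2]
gripper_width: 85.2
grasp_force: 0.0
```

arm_command([
  [[0,0,0],[0,0,0]],
  [[0,0,0],[0,0,0]],
  [[0,0,0],[0,0,0]],
  [[0,0,0],[0,0,0]],
  [[0,0,0],[0,0,0]],
], grip=0)

```text
clock: 9.75
position: [446.4, 353.5, -20.3]
ee_rot: [-0.51, 0.86, 0.0, 0.0]
contact_force: [-0.6, 0.6, 3.4]
gripper_width: 25.0
grasp_force: 60.0
```

arm_command([
  [[0,0,0],[0,0,0]],
  [[0,0,0],[0,0,0]],
  [[0,0,0],[0,0,0]],
  [[0,0,-0.02],[0,0,0]],
  [[0,0,-0.1],[0,0,0]],
])

```text
clock: 10.25
position: [444.2, 350.6, 1.8]
ee_rot: [-0.509, 0.861, -0.001, -0.004]
contact_force: [0.2, -0.0, -3.1]
gripper_width: 24.9
grasp_force: 59.2
```

```bash
python3 - <<'E'
from go import *
show(); go((589,214,45),-89)
E
```

```text
{'clock': 10.25, 'joints': [0.954, 0.517, -0.37, -0.001, -0.691, -1.456], 'position': [444.153, 350.629, 1.844], 'ee_rot': [-0.509, 0.861, -0.001, -0.004], 'contact_force': [0.179, -0.044, -3.085], 'gripper_width': 24.907, 'grasp_force': 59.214}
shift [ 0.201 -0.771 -0.172] turn [ 0.001 -0.002 -0.166]
```

arm_command([
  [[0,0,-0.17],[0,0,0]],
  [[0.08,-0.3,-0.17],[0,0,-0.05]],
  [[0.12,-0.45,-0.17],[0,0,-0.09]],
  [[0.16,-0.6,-0.17],[0,0,-0.13]],
  [[0.2,-0.77,-0.17],[0,0,-0.167]],
])

```text
clock: 10.75
position: [585.9, 219.4, 46.1]
ee_rot: [0.717, -0.697, -0.001, 0.001]
contact_force: [1.0, 0.9, -3.7]
gripper_width: 24.8
grasp_force: 59.5
```

arm_command([
  [[0,0,0],[0,0,0]],
  [[0,0,0],[0,0,0]],
])

```text
clock: 10.95
position: [585.6, 219.2, 45.4]
ee_rot: [0.714, -0.701, -0.001, 0.001]
contact_force: [-0.9, 0.8, -3.0]
gripper_width: 24.5
grasp_force: 59.8
```

```bash
python3 - <<'E'
from go import *
show(); go((589,214,-6),-89)
c=arm.camera_info('wrist'); im,d=arm.get_image('wrist'); cv2.imwrite('pics/w5.png',im); P=cloud('wrist',d,c); ok=d>0
x,y,z=P[...,0],P[...,1],P[...,2]
for nm,m in (('base',(abs(x-590)<70)&(y>165)&(y<280)&(z>6)&(z<14)),('stack',(abs(x-590)<40)&(y>165)&(y<260)&(z>35)&(z<110)),('plate',(abs(x-590)<46)&(y>100)&(y<166)&(z>50)&(z<90))):
    p=P[ok&m]; 
    if len(p)>30:
        r=cv2.minAreaRect(p[:,:2].astype(np.float32)); print(nm,len(p),np.round(r[0],1),np.round(r[1],1),round(r[2],1),np.round(np.percentile(p[:,2],[2,50,98])),np.round(cv2.boxPoints(r)).tolist())
E
```

```text
{'clock': 10.95, 'joints': [0.616, 0.536, -0.184, -0.001, -0.854, -0.597], 'position': [585.576, 219.231, 45.444], 'ee_rot': [0.714, -0.701, -0.001, 0.001], 'contact_force': [-0.892, 0.786, -2.987], 'gripper_width': 24.451, 'grasp_force': 59.831}
shift [ 0.021 -0.014  0.206] turn [ 0.001 -0.     0.   ]
base 19645 [588.8 208.7] [100.4  84.4] 0.7 [ 8. 10. 11.] [[538.0, 250.0], [539.0, 166.0], [640.0, 167.0], [638.0, 252.0]]
stack 12269 [585.6 218.4] [52.5 43.4] 0.7 [ 70.  96. 108.] [[559.0, 240.0], [560.0, 196.0], [612.0, 197.0], [612.0, 240.0]]
plate 32495 [588.5 130.4] [89.5 54.3] 0.6 [57. 67. 76.] [[544.0, 157.0], [544.0, 103.0], [634.0, 104.0], [633.0, 158.0]]
```

View pics/w5.png

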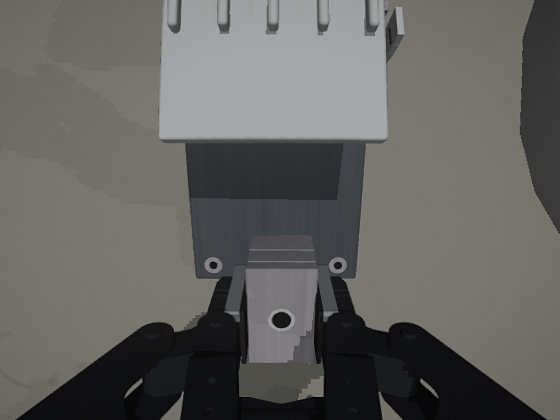

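The stack hangs square in the grip at (282,310) over the porch, with the plate raised above. I lower it and set it down.

arm_command([
  [[0.021,-0.014,0.1],[0,0,0]],
  [[0.021,-0.014,0.17],[0,0,0]],
  [[0.021,-0.014,0.2],[0,0,0]],
  [[0.021,-0.014,0.2],[0,0,0]],
  [[0.021,-0.014,0.205],[0,0,0]],
])

```text
clock: 11.5
position: [589.9, 217.2, -3.6]
ee_rot: [0.716, -0.698, 0.0, -0.001]
contact_force: [0.6, -0.2, -3.3]
gripper_width: 24.9
grasp_force: 59.9
```

arm_command([
  [[0,0,0.006],[0,0,0]],
  [[0,0,0.012],[0,0,0]],
  [[0,0,0.018],[0,0,0]],
  [[0,0,0.018],[0,0,0]],
  [[0,0,0.018],[0,0,0]],
])

```text
clock: 12.0
position: [589.7, 216.0, -8.7]
ee_rot: [0.715, -0.699, 0.0, -0.0]
contact_force: [0.3, -0.6, -3.4]
gripper_width: 24.7
grasp_force: 59.9
```

arm_command([
  [[0.003,0.003,0.004],[0,0,0]],
  [[0.003,0.003,0.008],[0,0,0]],
  [[0.003,0.003,0.01],[0,0,0]],
  [[0.003,0.003,0.01],[0,0,0]],
])

```text
clock: 12.4
position: [588.9, 215.2, -10.2]
ee_rot: [0.715, -0.699, 0.0, 0.0]
contact_force: [-3.3, -0.9, 5.5]
gripper_width: 25.3
grasp_force: 61.0
```

arm_command([
  [[0,0,0],[0,0,0]],
  [[0,0,0],[0,0,0]],
  [[0,0,0],[0,0,0]],
  [[0,0,-0.05],[0,0,0]],
  [[0,0,-0.1],[0,0,0]],
], grip=1)

```text
clock: 12.9
position: [589.0, 215.3, 14.3]
ee_rot: [0.715, -0.699, 0.0, 0.0]
contact_force: [0.2, 1.9, -0.1]
gripper_width: 85.5
grasp_force: 0.0
```

arm_command([
  [[0,0,-0.2],[0,0,0]],
  [[0,0,-0.3],[0,0,0]],
  [[-0.16,0,-0.3],[0,0,0]],
  [[-0.24,0,-0.3],[0,0,0]],
  [[-0.24,0,-0.3],[0,0,0]],
])

```text
clock: 13.4
position: [587.5, 278.0, 89.5]
ee_rot: [0.716, -0.698, 0.0, -0.001]
contact_force: [-0.3, -0.7, -0.6]
gripper_width: 85.3
grasp_force: 0.0
```

arm_command([
  [[0,0,0],[0,0,0]],
  [[0,0,0],[0,0,0]],
], grip=0)

```text
clock: 13.6
position: [587.1, 274.5, 88.2]
ee_rot: [0.715, -0.699, -0.0, 0.001]
contact_force: [0.1, -0.3, 0.6]
gripper_width: 59.1
grasp_force: 0.0
```

```bash
cat > stk.py <<'E'
from go import *
def stk(n='wrist'):
    c=arm.camera_info(n); im,d=arm.get_image(n); P=cloud(n,d,c); ok=d>0
    x,y,z=P[...,0],P[...,1],P[...,2]
    m=ok&(abs(x-590)<42)&(y>135)&(y<262)&(z>36)&(z<47)
    m=cv2.morphologyEx(m.astype(np.uint8),cv2.MORPH_OPEN,np.ones((3,3)))>0
    p=P[m]
    if len(p)>20:
        r=cv2.minAreaRect(p[:,:2].astype(np.float32)); print(n,'stack',len(p),np.round(r[0],1),np.round(r[1],1),round(r[2],1),np.round(np.median(p[:,2]),1),'y',np.percentile(p[:,1],[1,99]).round(1))
    return im
E
python3 - <<'E'
from stk import *
show(); stk(); stk('side'); go((589,258,0),-89,(0,0,0)); go((589,258,0),-89,(-15,0,0))
E
```

```text
{'clock': 13.6, 'joints': [0.686, 0.522, -0.083, -0.0, -0.968, -0.664], 'position': [587.107, 274.515, 88.203], 'ee_rot': [0.715, -0.699, -0.0, 0.001], 'contact_force': [0.071, -0.343, 0.579], 'gripper_width': 59.145, 'grasp_force': 0.0}
wrist stack 3355 [588.9 214.3] [26.2 41.8] 0.5 40.8 y [193.7 234.7]
side stack 167 [588.9 217.5] [26.5 42.5] 1.4 41.3 y [198.9 237.9]
shift [ 0.065 -0.005  0.353] turn [ 0.    -0.     0.001]
shift [ 0.065 -0.005  0.353] turn [-0.001  0.083  0.002]
```

arm_command([
  [[0.078,-0.005,0.1],[0,0.03,0]],
  [[0.078,-0.005,0.2],[0,0.056,0]],
  [[0.078,-0.005,0.32],[0,0.056,0]],
  [[0.078,-0.005,0.385],[0,0.056,0]],
  [[0.078,-0.005,0.385],[0,0.056,0]],
], grip=0)

```text
clock: 14.2
position: [587.4, 253.7, -10.7]
ee_rot: [0.712, -0.696, 0.062, 0.065]
contact_force: [-0.3, -0.5, 0.5]
gripper_width: -0.1
grasp_force: 0.0
```

```bash
python3 - <<'E'
from stk import *
show(); stk(); go((589,200,-9),-89,(-10,0,0)); go((589.2,182,-9),-89,(-10,0,0))
E
```

```text
{'clock': 14.2, 'joints': [0.726, 0.663, -0.19, 0.178, -0.847, -0.831], 'position': [587.36, 253.735, -10.726], 'ee_rot': [0.712, -0.696, 0.062, 0.065], 'contact_force': [-0.257, -0.529, 0.509], 'gripper_width': -0.066, 'grasp_force': 0.0}
wrist stack 9935 [588.3 225.4] [27.  63.2] 1.6 40.8 y [194.2 256.2]
shift [0.215 0.004 0.04 ] turn [-0.001 -0.001  0.002]
shift [0.286 0.005 0.053] turn [-0.001 -0.001  0.002]
```

arm_command([
  [[0.05,-0.002,0.01],[0,0,0]],
  [[0.1,0,0.019],[0,0,0]],
  [[0.15,0.002,0.028],[0,0,0]],
  [[0.19,0.003,0.035],[0,0,0]],
  [[0.215,0.004,0.04],[0,0,0]],
])

```text
clock: 14.75
position: [590.5, 200.8, -6.7]
ee_rot: [0.712, -0.697, 0.063, 0.06]
contact_force: [0.5, 3.8, 2.6]
gripper_width: 0.2
grasp_force: 2.0
```

```bash
python3 - <<'E'
from stk import *
show(); im=stk(); cv2.imwrite('pics/w6.png',im); go((589.3,182,-9),-89,(-10,0,0))
E
```

```text
{'clock': 14.75, 'joints': [0.658, 0.627, -0.26, 0.199, -0.795, -0.783], 'position': [590.541, 200.792, -6.702], 'ee_rot': [0.712, -0.697, 0.063, 0.06], 'contact_force': [0.535, 3.774, 2.622], 'gripper_width': 0.18, 'grasp_force': 2.022}
wrist stack 7437 [589.2 181.8] [43.  29.5] 89.7 40.8 y [160.9 202.3]
shift [0.069 0.005 0.021] turn [-0.002 -0.     0.001]
```

View pics/w6.png

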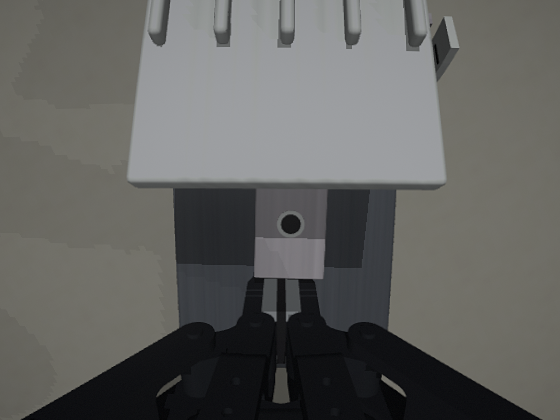

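The wrist view shows the stack sliding in square under the plate, with its centre hole at (290,223), pushed by the shut fingers. I go on slowly towards the rib.

arm_command([
  [[0.02,0.004,0.006],[0,0,0]],
  [[0.035,0.004,0.01],[0,0,0]],
  [[0.05,0.005,0.014],[0,0,0]],
  [[0.062,0.005,0.017],[0,0,0]],
  [[0.069,0.005,0.018],[0,0,0]],
])

```text
clock: 15.3
position: [588.8, 183.4, -9.4]
ee_rot: [0.712, -0.696, 0.063, 0.061]
contact_force: [1.0, 4.9, 3.7]
gripper_width: 0.2
grasp_force: 2.3
```

arm_command([
  [[0.002,0,0],[0,0,0]],
  [[0.004,0,0.001],[0,0,0]],
  [[0.006,0,0.001],[0,0,0]],
  [[0.008,0,0.001],[0,0,0]],
  [[0.008,0,0.001],[0,0,0]],
])

```text
clock: 15.8
position: [588.5, 181.1, -9.5]
ee_rot: [0.712, -0.696, 0.063, 0.062]
contact_force: [0.4, 3.5, 2.5]
gripper_width: -0.2
grasp_force: 2.0
```

```bash
python3 - <<'E'
from stk import *
show(); im=stk(); stk('side'); cv2.imwrite('pics/w7.png',im)
E
```

```text
{'clock': 15.8, 'joints': [0.634, 0.62, -0.287, 0.206, -0.777, -0.766], 'position': [588.537, 181.147, -9.507], 'ee_rot': [0.712, -0.696, 0.063, 0.062], 'contact_force': [0.408, 3.488, 2.455], 'gripper_width': -0.208, 'grasp_force': 2.037}
wrist stack 2694 [587.7 174.9] [28.7 18. ] 1.4 40.9 y [166.2 183.7]
side stack 30 [583.1 202. ] [18.5  7.6] 21.4 42.3 y [197.  205.1]
```

arm_command([
  [[0.003,0,0],[0,0,0]],
  [[0.006,0,0.001],[0,0,0]],
  [[0.009,0,0.002],[0,0,0]],
  [[0.012,0,0.002],[0,0,0]],
  [[0.012,0,0.002],[0,0,0]],
])

```text
clock: 16.4
position: [588.7, 179.5, -9.4]
ee_rot: [0.712, -0.696, 0.062, 0.06]
contact_force: [-2.4, 7.8, 2.8]
gripper_width: 0.1
grasp_force: 3.9
```

arm_command([
  [[0.004,0,0.001],[0,0,0]],
  [[0.008,0,0.001],[0,0,0]],
  [[0.012,0,0.002],[0,0,0]],
  [[0.012,0,0.002],[0,0,0]],
  [[0.012,0,0.002],[0,0,0]],
])

```text
clock: 16.9
position: [589.9, 179.4, -9.3]
ee_rot: [0.713, -0.696, 0.062, 0.058]
contact_force: [-2.4, 14.9, 1.2]
gripper_width: 0.1
grasp_force: 7.3
```

The finger stopped at the predicted y with 15 N, so the stack is home. I back off, lift and check squareness.

arm_command([
  [[-0.04,0,-0.007],[0,0,0]],
  [[-0.12,0,-0.02],[0,0,0]],
  [[-0.22,0,-0.04],[0,0,0]],
  [[-0.3,0,-0.24],[0,-0.03,0]],
  [[-0.38,0,-0.4],[0,-0.056,0]],
])

```text
clock: 17.4
position: [584.3, 286.6, 70.5]
ee_rot: [0.715, -0.699, -0.002, 0.003]
contact_force: [0.7, -0.0, -0.5]
gripper_width: 0.2
grasp_force: 0.0
```

arm_command([
  [[0,0,0],[0,0,0]],
  [[0,0,0],[0,0,0]],
  [[0,0,0],[0,0,0]],
])

```text
clock: 17.7
position: [584.8, 285.2, 70.8]
ee_rot: [0.715, -0.699, -0.0, 0.002]
contact_force: [-1.1, 0.2, -0.3]
gripper_width: 0.1
grasp_force: 0.0
```

```bash
python3 - <<'E'
from stk import *
from tilt import tilt
show(); im=stk(); stk('side'); tilt(); cv2.imwrite('pics/w8.png',im); go((589,156,120),-89)
s,d=arm.get_image('side')
a=cv2.resize(s[170:290,230:340],None,fx=3,fy=3,interpolation=cv2.INTER_CUBIC)
cv2.imwrite('pics/m8.png',np.hstack([cv2.resize(im,(460,345)),a[:345]]))
E
```

```text
{'clock': 17.7, 'joints': [0.702, 0.545, -0.09, -0.0, -0.94, -0.679], 'position': [584.83, 285.167, 70.811], 'ee_rot': [0.715, -0.699, -0.0, 0.002], 'contact_force': [-1.101, 0.242, -0.332], 'gripper_width': 0.076, 'grasp_force': 0.0}
wrist stack 1359 [586.9 167.9] [26.  11.4] 0.6 40.7 y [162.3 173.4]
side 26 end y 178.0 z [35.9 67.6] slope -0.946 z at y150 69.1
scene 282 end y 152.0 z [68.3 75.7] slope 0.354 z at y150 74.0
shift [ 0.518 -0.002 -0.195] turn [ 0.001 -0.001  0.002]
```

View pics/m8.png

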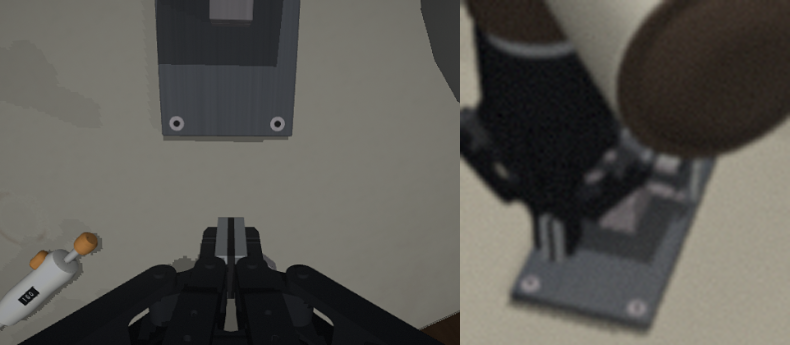

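The stack is home: its outer end is at y=173.4 and it is square to within 0.1°. It sits 2.5 mm off the centreline, and in the left view it lies at (231,10) between the base's edges. Now I press the plate's free end.

arm_command([
  [[0.1,0,-0.12],[0,0,0]],
  [[0.3,0,-0.12],[0,0,0]],
  [[0.48,0,-0.12],[0,0,0]],
  [[0.578,-0.001,-0.12],[0,0,0]],
  [[0.578,-0.001,-0.12],[0,0,0]],
])

```text
clock: 18.45
position: [589.2, 138.4, 102.3]
ee_rot: [0.714, -0.7, -0.0, 0.001]
contact_force: [0.3, 0.4, -0.4]
gripper_width: -0.1
grasp_force: 0.0
```

arm_command([
  [[0,0,0.06],[0,0,0]],
  [[0,0,0.12],[0,0,0]],
  [[0,0,0.15],[0,0,0]],
  [[0,0,0.18],[0,0,0]],
  [[0,0,0.18],[0,0,0]],
])

```text
clock: 18.95
position: [589.3, 141.9, 56.4]
ee_rot: [0.715, -0.699, -0.0, 0.001]
contact_force: [0.3, 0.2, -0.3]
gripper_width: -0.1
grasp_force: 0.0
```

arm_command([
  [[0,0,0.012],[0,0,0]],
  [[0,0,0.024],[0,0,0]],
  [[0,0,0.036],[0,0,0]],
  [[0,0,0.048],[0,0,0]],
  [[0,0,0.056],[0,0,0]],
])

```text
clock: 19.45
position: [590.5, 142.2, 44.0]
ee_rot: [0.715, -0.699, 0.0, -0.001]
contact_force: [-0.1, 0.2, 2.7]
gripper_width: -0.2
grasp_force: 1.1
```

arm_command([
  [[0,0,0.004],[0,0,0]],
  [[0,0,0.008],[0,0,0]],
  [[0,0,0.012],[0,0,0]],
  [[0,0,0.016],[0,0,0]],
])

```text
clock: 19.85
position: [590.1, 141.9, 39.7]
ee_rot: [0.715, -0.699, 0.0, -0.0]
contact_force: [0.2, 1.3, 1.4]
gripper_width: -0.0
grasp_force: 1.0
```

arm_command([
  [[0,0,0.004],[0,0,0]],
  [[0,0,0.008],[0,0,0]],
  [[0,0,0.012],[0,0,0]],
  [[0,0,0.014],[0,0,0]],
  [[0,0,0.014],[0,0,0]],
])

```text
clock: 20.35
position: [589.7, 141.7, 35.9]
ee_rot: [0.715, -0.699, -0.0, 0.0]
contact_force: [0.4, 1.2, 1.5]
gripper_width: -0.4
grasp_force: 0.7
```

arm_command([
  [[0,0,0.003],[0,0,0]],
  [[0,0,0.006],[0,0,0]],
  [[0,0,0.009],[0,0,0]],
  [[0,0,0.012],[0,0,0]],
  [[0,0,0.012],[0,0,0]],
])

```text
clock: 20.85
position: [590.0, 141.9, 35.2]
ee_rot: [0.716, -0.699, 0.0, -0.0]
contact_force: [-3.6, 0.5, 12.2]
gripper_width: -0.1
grasp_force: 6.0
```

The plate stands firm at 12 N. I lift and verify.

arm_command([
  [[0,0,-0.1],[0,0,0]],
  [[0,0,-0.3],[0,0,0]],
  [[0,0,-0.5],[0,0,0]],
  [[-0.2,0,-0.6],[0,0,0]],
  [[-0.4,0,-0.65],[0,0,0]],
])

```text
clock: 21.35
position: [588.2, 234.4, 196.7]
ee_rot: [0.714, -0.7, 0.0, -0.002]
contact_force: [1.2, 0.7, -0.2]
gripper_width: 0.2
grasp_force: 0.0
```

arm_command([
  [[-0.2,0,0],[0,0,0]],
  [[-0.2,0,0],[0,0,0]],
  [[-0.2,0,0],[0,0,0]],
])

```text
clock: 21.65
position: [585.4, 285.2, 192.1]
ee_rot: [0.716, -0.698, -0.0, 0.002]
contact_force: [-0.3, 0.3, 1.1]
gripper_width: 0.3
grasp_force: 0.0
```

```bash
python3 - <<'E'
from stk import *
from tilt import tilt
show(); im=stk(); tilt()
c=arm.camera_info('wrist'); im,d=arm.get_image('wrist'); cv2.imwrite('pics/w9.png',im); P=cloud('wrist',d,c)
b=P[(d>0)&(abs(P[...,0]-590)<36)&(P[...,1]>130)&(P[...,1]<158)&(P[...,2]>48)&(P[...,2]<90)]
if len(b): print(len(b),np.arctan(np.polyfit(b[:,1],b[:,2],1)[0]),b[:,1].max(),b[:,2].max())
E
```

```text
{'clock': 21.65, 'joints': [0.701, 0.441, 0.06, -0.0, -1.193, -0.676], 'position': [585.379, 285.234, 192.086], 'ee_rot': [0.716, -0.698, -0.0, 0.002], 'contact_force': [-0.336, 0.262, 1.141], 'gripper_width': 0.32, 'grasp_force': 0.0}
wrist stack 572 [586.7 167.1] [25.5 13. ] 1.2 40.8 y [160.6 173.5]
side 624 end y 176.0 z [56.2 63.9] slope -0.169 z at y150 54.3
scene 292 end y 157.0 z [57.3 63.3] slope 0.24 z at y150 60.5
2447 0.2590656757044782 157.99531366497763 64.56348818548094
```

View pics/w9.png

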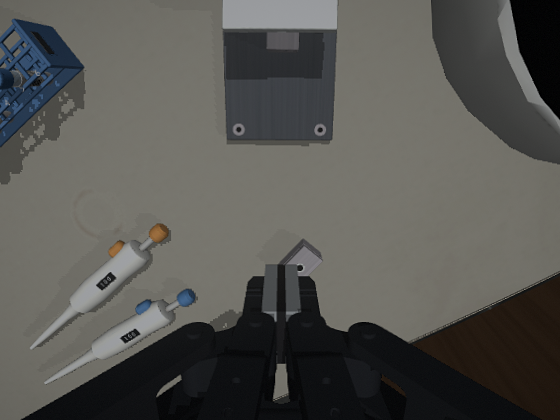

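The tilt measures 0.259 rad (15°). The stack end shows at (283,40), still home at y=173.5, and the short stack is untouched at (300,258). Handing in.

```bash
python3 -c "
from bench import arm
print(arm.job_done())"
```

```text
the job is handed in; nothing more can be done
None
```

The slant table is at 15° (measured 0.259 rad) with the roller on the tall stack, which is square, home against the stop rib and about 2.5 mm off the centreline; I disturbed nothing else on the bench, and handed the job in about 22 s in.

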